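Slide the bottle crate into its stall and button it in

ROBOT

A 6-joint arm with a two-finger parallel gripper is mounted at the origin on the work surface. World frame = base frame: x ahead of the robot, y to its left, z up, the work surface at z = 0. Lengths are in mm, angles in rad, forces in N, time in s.
With the tool pointing down it reaches from about 350 to 975 mm from the base axis. Payload 7.1 kg.
Tool frame: the origin (TCP) lies on the front face of the gripper's body, between the roots of the fingers; the fingertips stand 80 mm ahead of it and the grasp point (between the pads) lies 61 mm ahead of it; z points along the fingers, y is the line along which they close (so a half turn about z gives the same grasp; the last joint's range is limited). The gripper opens to 88 mm and grips with 3 to 60 N. Pads are 20 mm wide; open, the fingers measure 115 mm over their backs; the gripper's body (75 mm by 178 mm) begins 61 mm behind the grasp point.
Start: joints at [1.271, 0.423, 1.63, -0, 1.089, -0.019], TCP at [173.171, 600.514, 302.675] pointing down, gripper open.
Joint ranges: [-3, 3], [-0.9, 2.11], [0.09, 2.58], [-1.31, 4.45], [0.11, 2.69], [-2.54, 2.54]. Speed limits (rad/s): [2.39, 2.39, 3.01, 3.14, 3.14, 3.14].

INTERFACE

Orientations are given as a rotation vector (axis times angle).
In Python, from workcell import readout, vision, close_job gives the robot as it stands.
- The arm moves only by the tool servo_tool, never from a script. Its argument "plan" is a list that holds one entry, the list of rows, each a list of 7 numbers: the gripper command: -1 is fully open, 1 is shut, values between are in proportion, then the shift along the world's x, y, z in units of 40 mm (1.0 is 40 mm), then the turn, a rotation vector about the world's x, y, z in units of 5 degrees (1.0 is 5 degrees). A call has 1 to 5 rows; each row shifts and turns the commanded pose from where the row before left it; what a row does not reach is not made up. A row lasts 1/12 s, in which the tool goes at most 41.7 mm and 7.16 degrees, less where a joint would pass 70% of its speed; a pose out of reach is approached as far as the arm can. A call is refused whole if a number of a shift passes 1 or a number of a turn 1, either way. A call with a gripper value outside its range is refused whole. The fingers move at their own pace and stop on an object; the grip force is fixed at half the most. Time passes only in rows, so rows that do not move let the fingers close. It gives the time, the measured TCP pose, the force, the opening and the grip force at its end, in the units of the state.
- readout.get_obs(): the state, without advancing time (a new reading comes with each control period).
- vision.get_image(name): name is "scene" or "top" or "wrist"; returns the picture (480x640x3 uint8, red, green, blue); there is no depth.
- vision.camera_params(name): a dict with "fx", "fy", "cx", "cy" (pixels), "rvec" (rotation vector, rad) and "tvec" (3), from world to camera coordinates, as OpenCV has them; the wrist camera has in their place "hand_eye" (4x4, takes a point from camera to tool coordinates, whose origin is the TCP and whose axes are the flange's). Camera axes: x right, y down, z forward; pixel columns grow to the right and rows downward; lengths in mm; the calibration is good to about 2 mm. A picture is of the moment at which its call begins: read the wrist's pose just before it. camera_params takes no time and is no camera call.
- close_job(): hands the job in; it is judged then, once.
The state is a dict: "t": time; "qpos": joint angles; "qvel": joint speeds; "joint_torque": joint torques, N m; "ee_pos": TCP position; "orientation": TCP orientation; "ft_force": force on the tool from outside, world axes, zero at the start; "moment": the same for the moment, N m; "width": finger opening in mm; "grasp_force": force on a finger pad.
Only numpy, scipy, OpenCV 4.12 (cv2) and the standard library are available. Lean on these libraries where they do the work, as an engineer would, in place of code of your own. Each camera call takes 0.05 s, during which the arm holds its last target. There are 200 camera calls.

TASK

Push the tall plywood bottle crate across the bench into its stall, the three-sided frame of low battens, until it stands square and fully home against the back batten, and then swing the stall's wooden turn button across the crate's front so that it cannot slide out again. The crate is heavy and top-heavy: push it with the fingertips low on its bottom board so that it slides without tipping, and do not lift it. Leave the two bottles standing in the crate and everything else on the bench where it is.

Things in the scene. Friction and masses are not known exactly. Their poses are not given: they have to be found in the camera images.
- crate: Tall open crate of pale plywood, 176 mm (its x) by 96 mm (its y) by 210 mm tall, 1.9 to 2.8 kg with its two bottles, standing on two 10 mm high runners set in 12 mm from its long sides. Origin: centre of its underside, on the bench. It starts before the stall's mouth, +y side towards it, out of line by up to 0.25 rad and 30 mm. Pushed low it slides (8 to 21 N); above 50 mm height it may tip, above 110 mm it will.
- crate_front (a point): Centre of the outer face of the crate's bottom board on its -y side, 35 mm above the bench, 48 mm from the crate's axis. The board is flat, 176 mm wide, from 10 to 70 mm height; above it, flush with it, are two more boards (86 to 132 and 148 to 194 mm). The +y side is alike.
- stall: Stall of three brown battens, 22 mm thick, 35 mm high, screwed to the bench, mouth open towards its -y. Origin: on the bench, where the crate's origin stands when fully home, crate and stall axes then parallel. Back batten: inner face at y = +48 mm. Side battens: inner faces at x = +96 and -96 mm (8 mm play each side), rounded noses ending at y = -78 mm (+x side) and -31 mm (-x side).
- stall_back (a point): Middle of the back batten's inner face, 18 mm above the bench; the crate's +y side rests flat against it when home.
- button (a joint): Angle (rad) of the dark wooden turn button that swings flat on top of the +x side batten. 0: closed, across the crate's front, pointing along the stall's -x, 4 mm clear of a crate that is home. Grows anticlockwise seen from above: 1.57 points along the stall's -y. Starts at 1.7 to 2.1. Stays where it is left; less than 1 N at its end turns it. Can go to -0.3 if no crate is there.
- button_pivot (a point): Pivot of the turn button, at mid-thickness of the button: stall x = +107, y = -63 mm, 45 mm above the bench. The button is a bar 22 mm wide, 18 mm thick (from 36 to 54 mm above the bench), with a round end of 11 mm radius about the pivot.
- button_end (a point): Middle of the free end face of the turn button, 75 mm from the pivot, 45 mm above the bench.
- bottle0: Amber glass bottle of 68 mm diameter, 245 mm tall, standing loose in the crate's -x pigeon hole; neck stands out of the crate. Origin: centre of its foot, 20 mm above the crate's origin.
- bottle1: Green glass bottle of the same size in the crate's +x pigeon hole. Origin: centre of its foot.
- glue: White glue bottle, 56 mm diameter, 150 mm tall, behind the stall. Origin: centre of its foot. To be left alone.
- tin: Tin with a paper label, 72 mm diameter, 85 mm tall, behind the stall. Origin: centre of its foot. To be left alone.
- mug: White mug, 82 mm diameter, 92 mm tall. Origin: centre of its foot. To be left alone.
- plane: Steel bench plane, 150 mm long (its x), 52 mm wide, about 50 mm tall. Origin: centre of its sole. To be left alone.
- screwdriver: Wood-handled screwdriver, 220 mm long (its x), lying down. Origin: under its middle. To be left alone.
- sander: Cork sanding block, 110 x 64 x 30 mm. Origin: centre of its underside. To be left alone.
- clamp: Steel G-clamp lying flat, about 75 x 185 mm, 22 mm high. Origin: under its frame. To be left alone.

How it is judged:
By the outcome, as a careful person would: the job done as asked, in the order asked, and still so for the second after the job is handed in, with the robot touching nothing.
It also fails if it takes over 70 s, if anything falls off the work surface, if the arm or the gripper's body presses on something with over 40 N, if the wrist force passes 120 N, or if a joint passes its speed limit or range.

## Working session

There is one attempt and no reset: what is moved stays moved. The work goes in short steps, Python scripts to look and compute and a tool call to move; the robot and the scene stay as the last step left them, time stands still between calls to the robot, and variables do not carry over. Pictures are saved under pics/ and viewed, at most 10 in all, crops included, and the job is handed in when it is done.

Besides the shell and the picture viewer there is one more tool, called after "Request:" by a JSON object that holds its "method" and its "body", one argument or row to a line. servo_tool: Moves the arm, as the interface text tells. Its arguments: {"type":"object","properties":{"plan":{"type":"array"}},"required":["plan"]}

```bash
mkdir -p pics; cat > h.py <<'E'
import numpy as np,cv2
from workcell import readout,vision,close_job
from scipy.spatial.transform import Rotation as R
def cam(n):
    p=vision.camera_params(n);K=np.array([[p['fx'],0,p['cx']],[0,p['fy'],p['cy']],[0,0,1]])
    return K,R.from_rotvec(p['rvec']).as_matrix(),np.array(p['tvec']).ravel()
def ray(n,uv,z):
    K,Rm,t=cam(n);c=-Rm.T@t;d=Rm.T@np.linalg.solve(K,[uv[0],uv[1],1]);return c+d*(z-c[2])/d[2]
def proj(n,P):
    K,Rm,t=cam(n);q=K@(Rm@np.array(P,float)+t);return q[:2]/q[2]
def grab(n,f):
    im=vision.get_image(n)[:,:,::-1].copy();cv2.imwrite('pics/'+f,im);return im
E
python3 - <<'E'
from h import *
grab('scene','s0.png');grab('top','t0.png')
for n in('scene','top'):
    K,Rm,t=cam(n);print(n,-Rm.T@t,K[0,0])
o=readout.get_obs();print(o['t'],o['ee_pos'],o['orientation'],o['ft_force'])
E
```

```text
scene [1081.37886303  268.60313523 1104.21027466] 483.47243959321486
top [ 408.49002041  -20.51779649 1582.2036063 ] 621.5489941947915
0.1 [173.08472706 600.15601394 301.97082201] [-4.39668345e-01 -3.11046194e+00  2.13854654e-03] [-0.00719821  0.1182859   0.41641022]
```

View pics/t0.png

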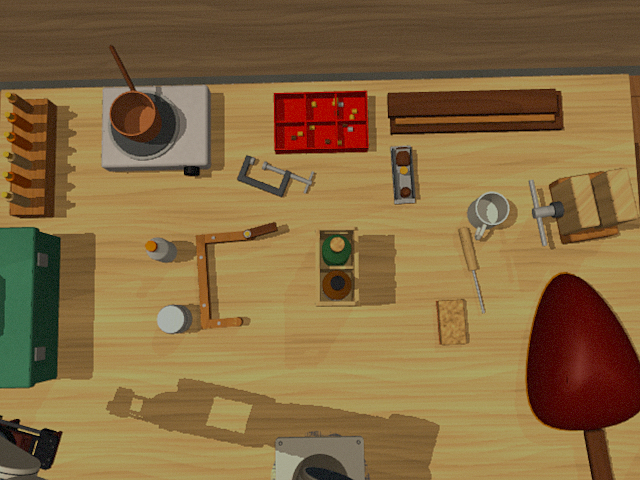

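View pics/s0.png

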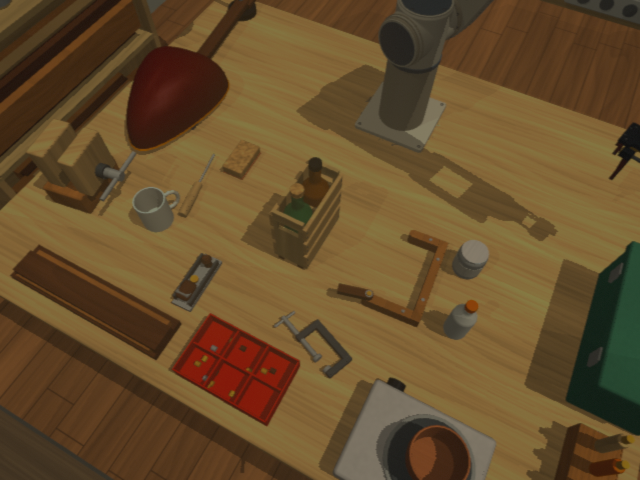

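```bash
python3 - <<'E'
from h import *
im=cv2.imread('pics/t0.png')
c=im[205:345,185:375];cv2.imwrite('pics/t0c.png',cv2.resize(c,None,fx=4,fy=4,interpolation=cv2.INTER_CUBIC))
hsv=cv2.cvtColor(im,cv2.COLOR_BGR2HSV)
for p in [(203,280),(225,239),(230,322),(262,230),(280,280),(354,260),(321,260)]: print(p,hsv[p[1],p[0]])
E
```

```text
(203, 280) [ 15 192 150]
(225, 239) [ 16 202 145]
(230, 322) [ 16 190 156]
(262, 230) [ 12 182  87]
(280, 280) [ 20 130 169]
(354, 260) [ 19 127 144]
(321, 260) [ 19 141 107]
```

View pics/t0c.png

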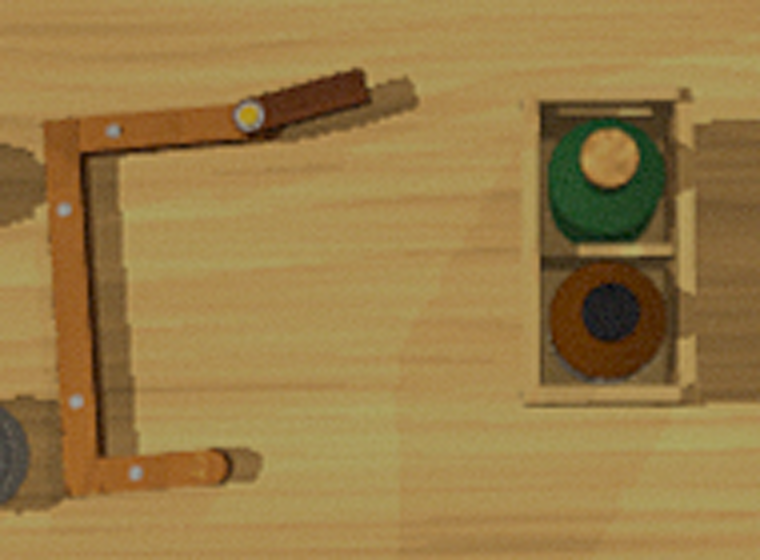

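```bash
cat >> h.py <<'E'
def cr(x,y,z): return ray('top',(185+(x+.5)/4-.5,205+(y+.5)/4-.5),z)[:2]
E
python3 - <<'E'
from h import *
P={k:cr(*v) for k,v in dict(oc1=(45,122,35),oc2=(68,495,35),ic1=(85,155,35),ic2=(100,457,35),sb1=(64,210,35),sb2=(76,401,35),s1=(114,131,35),s2=(136,473,35),piv=(249,116,56),be=(366,86,54),nose=(230,466,35)).items()}
for k,v in P.items(): print(k,v.round(1))
# fit stall pose: known stall coords
S=dict(oc1=(118,70),oc2=(-118,70),ic1=(96,48),ic2=(-96,48),piv=(107,-63),nose=(-107,-31))
A=np.array([S[k] for k in S],float);B=np.array([P[k] for k in S])
am,bm=A.mean(0),B.mean(0);H=(A-am).T@(B-bm);a=np.arctan2(H[0,1]-H[1,0],H[0,0]+H[1,1])
Rm=np.array([[np.cos(a),-np.sin(a)],[np.sin(a),np.cos(a)]]);t=bm-Rm@am
print('stall',t,a,((A@Rm.T+t)-B).round(1).tolist())
for n,p in dict(sb1=P['sb1'],sb2=P['sb2'],be=P['be']).items(): print(n,Rm.T@(p-t))
for z in(194,210):
  C=[cr(*p,z) for p in((525,98),(525,404),(694,402),(690,92))];print(z,np.round(C,1).tolist(),np.mean(C,0))
# bottle caps z=265
print(cr(610,156,265),cr(610,312,265))
E
```

```text
oc1 [611.5 298.8]
oc2 [378.4 284.1]
ic1 [590.1 273.6]
ic2 [401.4 264.3]
sb1 [555.6 286.8]
sb2 [436.3 279.2]
s1 [604.9 255.3]
s2 [391.1 241.9]
piv [609.8 167.6]
be [627.3  94.8]
nose [394.3 183.5]
stall [499.0824039 221.7002791] 0.06324878024240595 [[0.9, 0.2], [-1.5, -0.0], [1.8, 2.1], [-1.2, -0.7], [0.1, -2.0], [-0.1, 0.5]]
sb1 [60.55082296 61.38095777]
sb2 [-59.06405694  61.35198825]
be [ 119.93631976 -134.70176228]
194 [[598.5, -5.3], [426.9, -2.0], [426.2, -95.8], [599.9, -98.2]] [512.87594319 -50.32537249]
210 [[596.3, -5.5], [426.7, -2.2], [426.0, -94.9], [597.7, -97.3]] [511.67282373 -49.98181971]
[556.61759587 -50.76579075] [473.55682878 -48.83214484]
```

```bash
python3 - <<'E'
from h import *
print(np.round(vision.camera_params('wrist')['hand_eye'],2))
o=readout.get_obs();Rt=R.from_rotvec(o['orientation']).as_matrix();print(Rt.round(3))
y=Rt[:,1];print(np.degrees(np.arctan2(y[1],y[0])))
E
```

```text
[[  0.    -0.95  -0.3   82.86]
 [  1.     0.     0.     0.38]
 [ -0.    -0.3    0.95 -82.54]
 [  0.     0.     0.     1.  ]]
[[-0.961  0.277 -0.   ]
 [ 0.277  0.961 -0.001]
 [ 0.    -0.001 -1.   ]]
73.90891897123522
```

Request:
{"method": "servo_tool", "body": {
  "plan": [
    [[-1,0.5,-1,0.3,0,0,-1],[-1,0.5,-1,0.3,0,0,-1],[-1,0.5,-1,0.3,0,0,-1],[-1,0.5,-1,0.3,0,0,-1],[-1,0.5,-1,0.3,0,0,-1]]
  ]
}}

```text
t: 0.52
ee_pos: [263.4, 418.7, 356.7]
orientation: [-1.108, -2.94, 0.001]
ft_force: [1.4, 0.1, -0.7]
width: 87.8
grasp_force: 0.0
```

Request:
{"method": "servo_tool", "body": {
  "plan": [
    [[-1,0,-0.9,0.4,0,0,-1],[-1,0,-0.9,0.4,0,0,-1],[-1,0,-0.9,0.4,0,0,-1],[-1,0.2,-0.9,0.3,0,0,-1],[-1,0.2,-0.9,0.3,0,0,-1]]
  ]
}}

```text
t: 0.93
ee_pos: [278.5, 238.8, 429.2]
orientation: [1.717, 2.631, 0.0]
ft_force: [1.6, -0.2, 0.5]
width: 87.7
grasp_force: 0.0
```

Request:
{"method": "servo_tool", "body": {
  "plan": [
    [[-1,0.3,-0.9,0,0,0,-1],[-1,0.3,-0.9,0,0,0,-1],[-1,0.3,-0.9,0,0,0,-1],[-1,0.3,-0.9,0,0,0,-1],[-1,0.3,-0.9,0,0,0,0]]
  ]
}}

```text
t: 1.35
ee_pos: [338.9, 58.7, 428.8]
orientation: [2.149, 2.291, 0.001]
ft_force: [0.6, 0.3, 0.2]
width: 87.8
grasp_force: 0.0
```

Request:
{"method": "servo_tool", "body": {
  "plan": [
    [[-1,0.4,-0.9,0,0,0,0],[-1,0.4,-0.9,0,0,0,0],[-1,0.4,-0.9,0,0,0,0],[-1,0.4,-0.9,0,0,0,0],[-1,0.4,-0.9,0,0,0,0]]
  ]
}}

```text
t: 1.77
ee_pos: [419.2, -121.6, 428.5]
orientation: [-2.145, -2.295, -0.0]
ft_force: [0.8, 0.5, -0.1]
width: 87.8
grasp_force: 0.0
```

Request:
{"method": "servo_tool", "body": {
  "plan": [
    [[-1,0.3,-0.4,-0.3,0.998,0.063,0],[-1,0.3,-0.4,-0.4,0.998,0.063,0],[-1,0.3,-0.3,-0.5,0.998,0.063,0],[-1,0.3,-0.3,-0.5,0.998,0.063,0],[-1,0.3,-0.2,-0.5,0.998,0.063,0]]
  ]
}}

```text
t: 2.18
ee_pos: [479.6, -184.8, 339.8]
orientation: [-1.906, -2.039, -0.43]
ft_force: [0.6, -0.5, -0.3]
width: 87.9
grasp_force: 0.0
```

Request:
{"method": "servo_tool", "body": {
  "plan": [
    [[-1,0.3,0,-0.5,0.998,0.063,0],[-1,0.3,0,-0.6,0.998,0.063,0],[-1,0.3,0,-0.6,0.998,0.063,0],[-1,0,0,-0.6,0,0,0],[-1,0,0,0,0,0,0]]
  ]
}}

```text
t: 2.6
ee_pos: [513.5, -183.0, 243.5]
orientation: [-1.746, -1.863, -0.635]
ft_force: [-0.8, 0.5, -0.3]
width: 87.6
grasp_force: 0.0
```

```bash
cat >> h.py <<'E'
def tool():
    o=readout.get_obs();Rt=R.from_rotvec(o['orientation']).as_matrix();p=np.array(o['ee_pos'])
    tip=p+80*Rt[:,2];return o,Rt,p,tip,tip+10*Rt[:,0]
T0=np.array([499.1,221.7]);A0=.063
def st(p): 
    c,s=np.cos(A0),np.sin(A0);return np.array([[c,s],[-s,c]])@(np.array(p)[:2]-T0)
E
python3 - <<'E'
from h import *
o,Rt,p,tip,f=tool();print(o['t'],p,tip,f,Rt.round(3),st(f),o['qpos'],o['ft_force'])
E
```

```text
2.6 [ 513.46952964 -183.04435175  243.45695195] [ 509.78392332 -131.47274886  182.40954348] [ 509.30369854 -123.85683646  188.87230314] [[-0.048  0.998 -0.046]
 [ 0.762  0.066  0.645]
 [ 0.646 -0.004 -0.763]] [ -11.57222665 -345.51371356] [-0.58265776  0.55842589  1.71114549  0.54970101  1.3797863  -0.89706213] [-0.83595216  0.4874641  -0.25549237]
```

Request:
{"method": "servo_tool", "body": {
  "plan": [
    [[-1,0.05,0,-0.9,0,0,0],[-1,0.05,0,-0.9,0,0,0],[-1,0,0,-0.9,0,0,0],[-1,0,0,-0.9,0,0,0],[-1,0,0,-0.32,0,0,0]]
  ]
}}

```text
t: 3.02
ee_pos: [517.8, -182.5, 89.3]
orientation: [-1.746, -1.868, -0.637]
ft_force: [-0.5, -0.5, 0.1]
width: 88.0
grasp_force: 0.0
```

Request:
{"method": "servo_tool", "body": {
  "plan": [
    [[-1,0,0.15,0,0,0,0],[-1,0,0.15,0,0,0,0],[-1,-0.01,0.15,0,0,0,0],[-1,-0.01,0.15,0,0,0,0],[-1,0,0,0,0,0,0]]
  ]
}}

```text
t: 3.43
ee_pos: [519.7, -159.5, 94.1]
orientation: [-1.749, -1.876, -0.641]
ft_force: [0.6, -3.5, 0.9]
width: 87.7
grasp_force: 1.6
```

```bash
python3 - <<'E'
from h import *
o,Rt,p,tip,f=tool();print(o['t'],p,tip,f,st(f),o['ft_force'])
im=grab('scene','s1.png');cv2.imwrite('pics/s1c.png',cv2.resize(im[60:340,130:500],None,fx=2,fy=2))
E
```

```text
3.4333 [ 519.6922284  -159.4691278    94.12756505] [ 516.70416742 -108.34061987   32.67069262] [ 516.14412843 -100.67861603   39.07225911] [  -3.28610496 -322.81213716] [ 0.56384789 -3.52395758  0.91399665]
```

View pics/s1c.png

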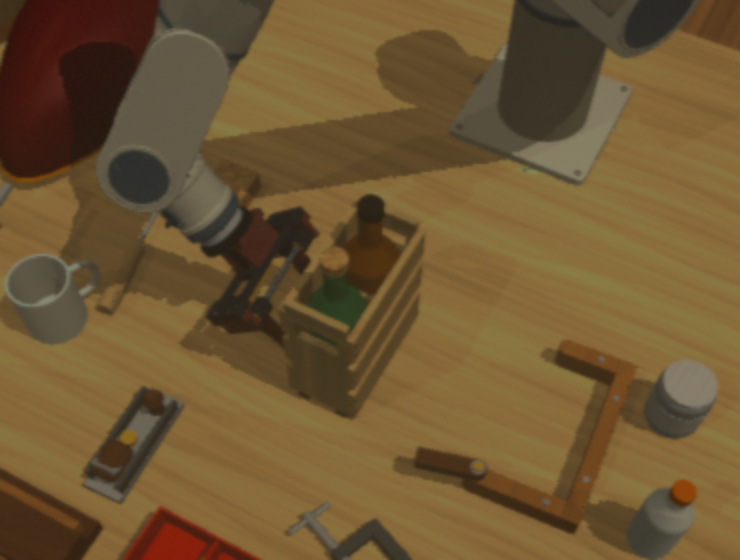

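Request:
{"method": "servo_tool", "body": {
  "plan": [
    [[-1,-0.04,-0.05,-0.1,0,0,0],[-1,0,0,-0.1,0,0,0],[-1,0,0,0,0,0,0]]
  ]
}}

```text
t: 3.73
ee_pos: [516.3, -161.2, 83.6]
orientation: [-1.747, -1.87, -0.639]
ft_force: [-0.6, -0.6, -0.3]
width: 87.9
grasp_force: 0.0
```

Request:
{"method": "servo_tool", "body": {
  "plan": [
    [[-1,-0.01,0.15,0,0,0,0],[-1,-0.01,0.15,0,0,0,0],[-1,-0.01,0.15,0,0,0,0],[-1,-0.01,0.15,0,0,0,0]]
  ]
}}

```text
t: 4.07
ee_pos: [517.2, -140.3, 83.8]
orientation: [-1.754, -1.877, -0.64]
ft_force: [1.5, -15.6, 0.5]
width: 88.0
grasp_force: 7.7
```

```bash
python3 - <<'E'
from h import *
o,Rt,p,tip,f=tool();print(o['t'],p,tip,f,st(f),o['ft_force'],o['moment'],Rt.round(3))
E
```

```text
4.0667 [ 517.19534073 -140.28815401   83.84177274] [514.3956528  -89.39004789  22.18510611] [513.84802463 -81.70203543  28.55649275] [  -4.38291976 -303.72864426] [  1.47020801 -15.58173762   0.48615297] [-2.28276184 -0.07695706 -0.10994193] [[-0.055  0.998 -0.035]
 [ 0.769  0.065  0.636]
 [ 0.637  0.008 -0.771]]
```

Request:
{"method": "servo_tool", "body": {
  "plan": [
    [[-1,-0.01,0.2,0,0,0,0],[-1,-0.02,0.2,0,0,0,0],[-1,-0.01,0.2,0,0,0,0],[-1,-0.02,0.2,0,0,0,0],[-1,-0.01,0.2,0,0,0,0]]
  ]
}}

```text
t: 4.48
ee_pos: [514.2, -100.0, 83.8]
orientation: [-1.754, -1.877, -0.64]
ft_force: [1.3, -14.7, 0.7]
width: 87.8
grasp_force: 7.8
```

Request:
{"method": "servo_tool", "body": {
  "plan": [
    [[-1,-0.01,0.2,0,0,0,0],[-1,-0.02,0.2,0,0,0,0],[-1,-0.01,0.2,0,0,0,0],[-1,-0.02,0.2,0,0,0,0],[-1,-0.01,0.2,0,0,0,0]]
  ]
}}

```text
t: 4.9
ee_pos: [511.4, -59.8, 83.8]
orientation: [-1.754, -1.876, -0.64]
ft_force: [0.5, -15.8, 0.8]
width: 87.8
grasp_force: 7.9
```

Request:
{"method": "servo_tool", "body": {
  "plan": [
    [[-1,-0.01,0.2,0,0,0,0],[-1,-0.01,0.2,0,0,0,0],[-1,-0.01,0.1,0,0,0,0],[-1,0,0,0,0,0,0]]
  ]
}}

```text
t: 5.23
ee_pos: [509.9, -38.7, 83.7]
orientation: [-1.752, -1.875, -0.64]
ft_force: [2.2, -9.3, -1.2]
width: 88.0
grasp_force: 4.3
```

```bash
python3 - <<'E'
from h import *
o,Rt,p,tip,f=tool();print(o['t'],p,f,st(f),o['ft_force'],np.degrees(np.arctan2(Rt[1,1],Rt[0,1])))
im=grab('top','t1.png');c=im[205:345,185:375];cv2.imwrite('pics/t1c.png',cv2.resize(c,None,fx=4,fy=4,interpolation=cv2.INTER_CUBIC))
E
```

```text
5.2333 [509.86720865 -38.70491889  83.74993357] [506.38753125  20.02377607  28.62432941] [  -5.42412509 -201.73494065] [ 2.18101802 -9.25833727 -1.15364032] 3.748753997611283
```

View pics/t1c.png

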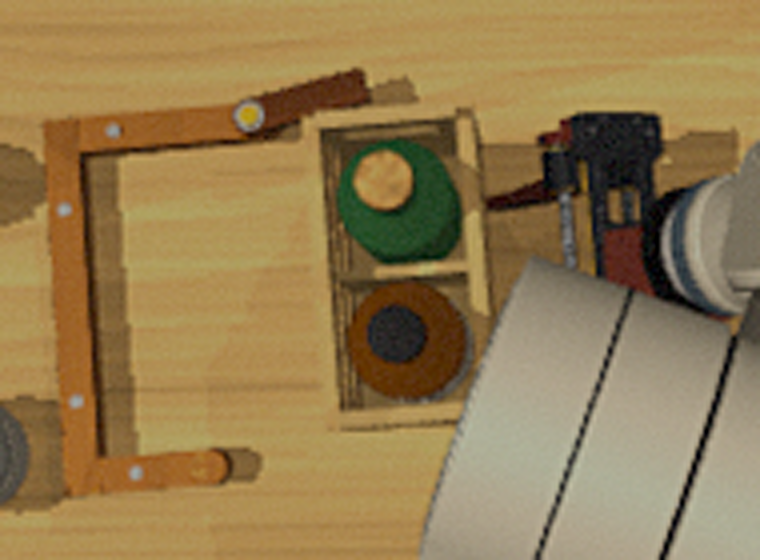

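```bash
python3 - <<'E'
from h import *
for z in (194,210):
  P=[st(cr(*p,z)) for p in((303,116),(331,430),(472,107))]
  print(z,np.round(P,1).tolist(),'mid',(P[0]+P[1])/2,'ang',np.arctan2(P[0][1]-P[1][1],P[0][0]-P[1][0]))
print([st(cr(*p,265)).round(1) for p in((384,180),(397,334))])
# z extrapolation check: initial crate stall x with same method
print([st(cr(*p,265)).round(1) for p in((610,156),(610,312))])
E
```

```text
194 [[85.3, -107.2], [-91.6, -110.0], [82.3, -202.6]] mid [  -3.17106598 -108.60339406] ang 0.015559683303772538
210 [[83.1, -108.7], [-91.8, -111.4], [80.2, -203.0]] mid [  -4.35255015 -110.07210342] ang 0.015559683303772467
[array([  37.5, -154.4]), array([ -44.8, -155. ])]
[array([  40.2, -275.5]), array([ -42.5, -268.4])]
```

Request:
{"method": "servo_tool", "body": {
  "plan": [
    [[-1,0,0.15,0,0,0,0],[-1,0.01,0.2,0,0,0,0],[-1,0.01,0.2,0,0,0,0],[-1,0.01,0.2,0,0,0,0],[-1,0,0.2,0,0,0,0]]
  ]
}}

```text
t: 5.7
ee_pos: [511.0, -1.5, 83.7]
orientation: [-1.753, -1.876, -0.64]
ft_force: [-0.0, -17.6, 2.9]
width: 87.7
grasp_force: 8.2
```

Request:
{"method": "servo_tool", "body": {
  "plan": [
    [[-1,-0.01,0.2,0,0,0,0],[-1,-0.01,0.2,0,0,0,0],[-1,-0.01,0.2,0,0,0,0],[-1,-0.01,0.2,0,0,0,0],[-1,-0.01,0.2,0,0,0,0]]
  ]
}}

```text
t: 6.12
ee_pos: [509.2, 38.6, 83.7]
orientation: [-1.753, -1.875, -0.64]
ft_force: [1.0, -16.2, 1.6]
width: 87.6
grasp_force: 8.2
```

Request:
{"method": "servo_tool", "body": {
  "plan": [
    [[-1,-0.01,0.2,0,0,0,0],[-1,-0.01,0.2,0,0,0,0],[-1,-0.01,0.2,0,0,0,0],[-1,-0.02,0.2,0,0,0,0],[-1,-0.01,0.2,0,0,0,0]]
  ]
}}

```text
t: 6.53
ee_pos: [506.7, 78.8, 83.6]
orientation: [-1.753, -1.875, -0.64]
ft_force: [1.4, -17.3, 2.8]
width: 88.0
grasp_force: 8.3
```

```bash
python3 - <<'E'
from h import *
o,Rt,p,tip,f=tool();print(o['t'],p,f,st(f),o['ft_force'],o['moment'],np.degrees(np.arctan2(Rt[1,1],Rt[0,1])),np.round(o['qpos'],2))
E
```

```text
6.5333 [506.70139656  78.76515282  83.63776733] [503.28489988 137.47652398  28.48976241] [ -1.12597202 -84.31986413] [  1.40917612 -17.30167965   2.84666334] [-2.15549506 -0.08729992 -0.07801324] 3.7008518653657783 [-0.15  0.73  1.96  0.94  0.88 -1.  ]
```

Request:
{"method": "servo_tool", "body": {
  "plan": [
    [[-1,-0.01,0.15,0,0,0,0],[-1,-0.01,0.15,0,0,0,0],[-1,-0.01,0.15,0,0,0,0],[-1,-0.01,0.12,0,0,0,0],[-1,-0.01,0.1,0,0,0,0]]
  ]
}}

```text
t: 6.95
ee_pos: [504.6, 105.7, 83.6]
orientation: [-1.753, -1.874, -0.64]
ft_force: [1.0, -17.0, 3.3]
width: 88.1
grasp_force: 8.4
```

Request:
{"method": "servo_tool", "body": {
  "plan": [
    [[-1,0,0.05,0,0,0,0],[-1,0,0.05,0,0,0,0]]
  ]
}}

```text
t: 7.12
ee_pos: [504.4, 109.6, 83.6]
orientation: [-1.752, -1.875, -0.64]
ft_force: [0.4, -17.6, 3.8]
width: 87.6
grasp_force: 8.6
```

Request:
{"method": "servo_tool", "body": {
  "plan": [
    [[-1,0,0.05,0,0,0,0],[-1,0,0.05,0,0,0,0]]
  ]
}}

```text
t: 7.28
ee_pos: [504.4, 113.4, 83.6]
orientation: [-1.752, -1.874, -0.64]
ft_force: [0.7, -17.2, 3.9]
width: 87.8
grasp_force: 8.6
```

```bash
python3 - <<'E'
from h import *
o,Rt,p,tip,f=tool();print(o['t'],p,f,st(f),o['ft_force'],o['moment'],np.degrees(np.arctan2(Rt[1,1],Rt[0,1])))
E
```

```text
7.2833 [504.35718169 113.4237354   83.58250028] [500.88244771 172.15453344  28.45882492] [ -1.34038841 -49.55939603] [  0.69474612 -17.23732743   3.86936303] [-2.17051059 -0.00439816  0.02221501] 3.722660619678046
```

Still sliding; contact with the back expected within a few mm.

Request:
{"method": "servo_tool", "body": {
  "plan": [
    [[-1,0,0.04,0,0,0,0],[-1,0,0.04,0,0,0,0]]
  ]
}}

```text
t: 7.45
ee_pos: [504.3, 116.6, 83.6]
orientation: [-1.752, -1.874, -0.64]
ft_force: [1.6, -17.9, 3.4]
width: 87.6
grasp_force: 8.6
```

Request:
{"method": "servo_tool", "body": {
  "plan": [
    [[-1,0,0.03,0,0,0,0],[-1,0,0.03,0,0,0,0]]
  ]
}}

```text
t: 7.62
ee_pos: [504.3, 118.3, 83.5]
orientation: [-1.753, -1.876, -0.639]
ft_force: [-3.0, -34.2, 12.5]
width: 87.7
grasp_force: 17.0
```

Request:
{"method": "servo_tool", "body": {
  "plan": [
    [[-1,0,0.02,0,0,0,0],[-1,0,0,0,0,0,0]]
  ]
}}

```text
t: 7.78
ee_pos: [504.2, 118.3, 83.6]
orientation: [-1.754, -1.876, -0.639]
ft_force: [-2.2, -31.2, 8.8]
width: 88.3
grasp_force: 15.5
```

```bash
python3 - <<'E'
from h import *
o,Rt,p,tip,f=tool();print(o['t'],p,f,st(f),o['ft_force'],o['moment'],np.degrees(np.arctan2(Rt[1,1],Rt[0,1])))
im=grab('top','t2.png');c=im[205:345,185:375];cv2.imwrite('pics/t2c.png',cv2.resize(c,None,fx=4,fy=4,interpolation=cv2.INTER_CUBIC))
E
```

```text
7.7833 [504.24906141 118.34437882  83.62611629] [500.82712276 176.94585519  28.36168556] [ -1.09394997 -44.77409635] [ -2.20260678 -31.20936354   8.79270509] [-3.2212973   0.50854244  0.542859  ] 3.7226034683167875
```

View pics/t2c.png

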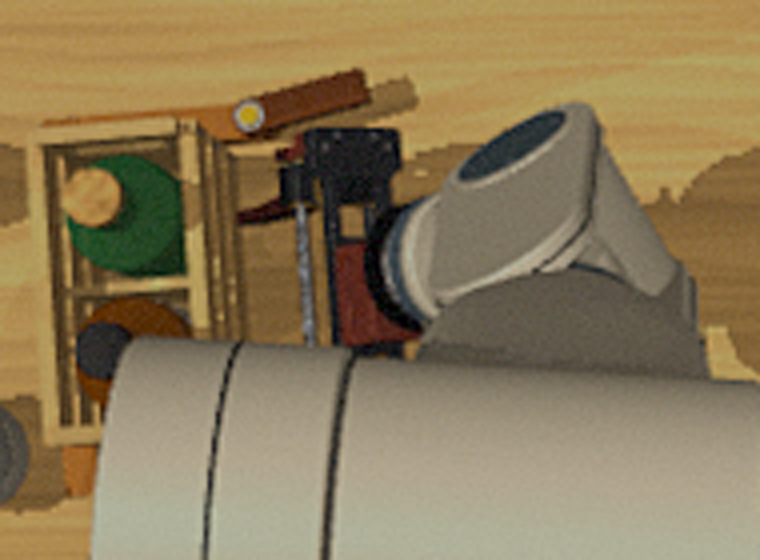

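Request:
{"method": "servo_tool", "body": {
  "plan": [
    [[-1,0,-0.1,0,0,0,0],[-1,0.02,-0.3,0,0,0,0],[-1,0.04,-0.6,0,0,0,0],[1,0.04,-0.7,0.2,0,0,0],[1,0,-0.3,0.8,0,0,0]]
  ]
}}

```text
t: 8.25
ee_pos: [505.7, 39.6, 121.0]
orientation: [-1.749, -1.866, -0.634]
ft_force: [0.5, -0.3, 0.3]
width: 77.7
grasp_force: 0.0
```

Request:
{"method": "servo_tool", "body": {
  "plan": [
    [[1,0,0,0.9,0,0,0],[1,0.5,0,0.5,0,0,0],[1,0.9,0,0,0,0,0],[1,0.9,0,0,0,0,0],[1,0.9,0,0,0,0,0]]
  ]
}}

```text
t: 8.67
ee_pos: [636.3, 41.3, 180.7]
orientation: [-1.748, -1.871, -0.64]
ft_force: [0.5, 0.1, 0.4]
width: 44.7
grasp_force: 0.0
```

Request:
{"method": "servo_tool", "body": {
  "plan": [
    [[1,0.6,0,0,0,0,0],[1,0.1,0,0,0,0,0],[1,0,0,0,0,0,0]]
  ]
}}

```text
t: 8.92
ee_pos: [663.6, 41.7, 179.2]
orientation: [-1.747, -1.871, -0.639]
ft_force: [-0.1, 0.0, 0.2]
width: 25.0
grasp_force: 0.0
```

```bash
cat > arc.py <<'E'
from h import *
PV=np.array([610,167.5])
def path(b,r=58,gap=0):
    d=np.pi+A0+b;D=np.array([np.cos(d),np.sin(d)]);n=np.array([-D[1],D[0]])
    ns=np.array([n@[np.cos(A0),np.sin(A0)],n@[-np.sin(A0),np.cos(A0)]])
    return PV+r*D+(11+13.5*abs(ns[0])+7.7*abs(ns[1])+gap)*n
if __name__=='__main__':
    o,Rt,p,tip,f=tool();print(o['t'],o['width'],o['ft_force'],p,tip)
    print('start',path(1.74,gap=12)-tip[:2])
    q=path(1.74,gap=12)
    for b in list(np.linspace(1.74,0,13)):
        w=path(b);print(round(b,2),w.round(1),((w-q)/40).round(2));q=w
E
python3 - <<'E'
from h import *
im=grab('top','t3.png');cv2.imwrite('pics/t3c.png',cv2.resize(im[195:345,175:375],None,fx=4,fy=4,interpolation=cv2.INTER_CUBIC))
E
python3 arc.py
```

```text
8.9667 20.824392867289262 [ 0.36608029  0.24196304 -0.82451793] [662.19994731  41.71919832 179.02936511] [658.80038678  93.05656683 117.76830421]
start [ 1.14136785 26.65355843]
1.74 [648.3 116.9] [-0.29 -0.07]
1.6 [639.6 111.9] [-0.22 -0.13]
1.45 [631.9 108.1] [-0.19 -0.09]
1.31 [623.8 105.4] [-0.2  -0.07]
1.16 [615.1 104. ] [-0.22 -0.04]
1.02 [605.9 103.8] [-0.23 -0.  ]
0.87 [596.6 105.3] [-0.23  0.04]
0.73 [587.3 108.2] [-0.23  0.07]
0.58 [578.5 112.8] [-0.22  0.11]
0.44 [570.4 119. ] [-0.2   0.15]
0.29 [563.3 126.6] [-0.18  0.19]
0.15 [557.5 135.4] [-0.14  0.22]
0.0 [553.3 145.2] [-0.11  0.24]
```

View pics/t3c.png

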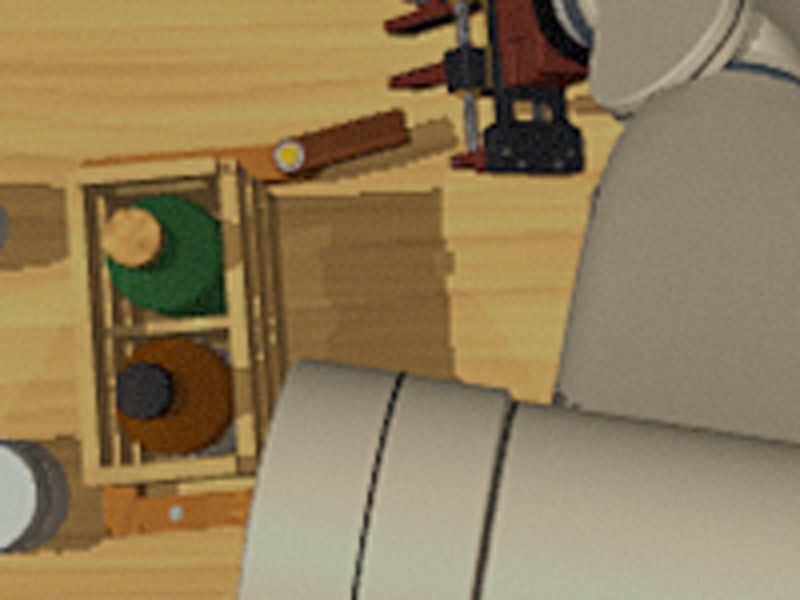

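Request:
{"method": "servo_tool", "body": {
  "plan": [
    [[1,0,0,0,0,0,0],[1,0.05,0.2,-0.65,0,0,0],[1,0,0.2,-0.65,0,0,0],[1,0,0.2,-0.65,0,0,0],[1,0,0.07,0,0,0,0]]
  ]
}}

```text
t: 9.38
ee_pos: [660.9, 69.5, 97.2]
orientation: [-1.746, -1.866, -0.631]
ft_force: [-1.4, -0.0, -0.7]
width: 0.4
grasp_force: 0.0
```

```bash
python3 arc.py|head -2
```

```text
9.3833 0.3946754833858964 [-1.39610646 -0.02504884 -0.73109322] [660.88856621  69.47287643  97.23458346] [657.05152105 120.81881222  36.00655097]
start [ 2.89023358 -1.10868696]
```

Request:
{"method": "servo_tool", "body": {
  "plan": [
    [[1,-0.22,-0.1,0.08,0,0,0],[1,-0.22,-0.13,0,0,0,0],[1,-0.19,-0.09,0,0,0,0],[1,-0.2,-0.07,0,0,0,0],[1,-0.22,-0.04,0,0,0,0]]
  ]
}}

```text
t: 9.8
ee_pos: [623.0, 50.2, 106.6]
orientation: [-1.749, -1.872, -0.642]
ft_force: [1.3, 0.7, 0.2]
width: 0.8
grasp_force: 0.5
```

Request:
{"method": "servo_tool", "body": {
  "plan": [
    [[1,-0.23,0,0,0,0,0],[1,-0.23,0.04,0,0,0,0],[1,-0.23,0.07,0,0,0,0],[1,-0.22,0.11,0,0,0,0],[1,-0.2,0.15,0,0,0,0]]
  ]
}}

```text
t: 10.22
ee_pos: [577.7, 66.5, 105.0]
orientation: [-1.748, -1.871, -0.639]
ft_force: [1.6, -0.4, 0.5]
width: 0.5
grasp_force: 0.4
```

```bash
python3 - <<'E'
from arc import *
o,Rt,p,tip,f=tool();print(o['ft_force'],tip,f)
for b in(.44,.29,.15,.05,0):print(b,(path(b)-tip[:2])/40)
E
```

```text
[ 1.61303818 -0.39230256  0.49882623] [574.48878661 117.78165709  43.74122059] [573.95686439 125.42445141  50.16809804]
0.44 [-0.09680279  0.02449671]
0.29 [-0.28060526  0.21998318]
0.15 [-0.42042031  0.43232075]
0.05 [-0.49838194  0.59841728]
0 [-0.52991007  0.68509644]
```

Request:
{"method": "servo_tool", "body": {
  "plan": [
    [[1,-0.1,0.03,-0.1,0,0,0],[1,-0.18,0.2,0,0,0,0],[1,-0.14,0.21,0,0,0,0],[1,-0.08,0.17,0,0,0,0],[1,0,0,0,0,0,0]]
  ]
}}

```text
t: 10.63
ee_pos: [557.5, 92.2, 100.9]
orientation: [-1.745, -1.871, -0.638]
ft_force: [0.1, 0.3, 0.5]
width: 0.3
grasp_force: 0.0
```

```bash
python3 - <<'E'
from arc import *
o,Rt,p,tip,f=tool();print(o['ft_force'],tip,f)
for b in(.05,0):print(b,(path(b)-tip[:2])/40)
im=grab('scene','s4.png');cv2.imwrite('pics/s4c.png',cv2.resize(im[160:360,300:500],None,fx=3,fy=3,interpolation=cv2.INTER_CUBIC))
E
```

```text
[0.1205434  0.28641    0.47594165] [554.06473519 143.51671934  39.64391106] [553.5260701  151.15408428  46.07667847]
0.05 [ 0.01221934 -0.04495928]
0 [-0.01930879  0.04171988]
```

View pics/s4c.png

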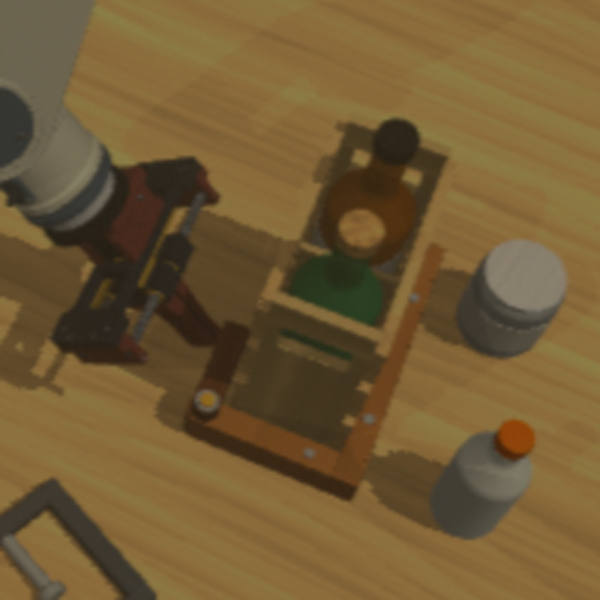

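```bash
python3 - <<'E'
from h import *
s=lambda x,y,z: ray('scene',(300+x/3,160+y/3),z)[:2]
e=s(234,326,54);p=s(207,400,56);print(e,p,np.linalg.norm(e-p));d=e-p;print('b',np.arctan2(d[1],d[0])-np.pi-A0, np.arctan2(d[1],d[0])+np.pi-A0)
a=s(310,453,35);b=s(369,418,35);c=s(415,296,35)
d=c-b;print('back angle',np.arctan2(d[1],d[0])-A0,np.arctan2(d[1],d[0])-A0+np.pi)
E
```

```text
[541.54048913 163.08918471] [611.93928808 171.30993346] 70.87715855202917
b -6.229937797923251 0.05324750925633531
back angle -3.147496648028552 -0.005903994438758886
```

Request:
{"method": "servo_tool", "body": {
  "plan": [
    [[1,0,0.03,0,0,0,0],[1,0,0.03,0,0,0,0],[1,0,0,0,0,0,0]]
  ]
}}

```text
t: 10.93
ee_pos: [559.0, 92.9, 101.1]
orientation: [-1.747, -1.871, -0.64]
ft_force: [-0.0, -0.3, -0.3]
width: 0.4
grasp_force: 0.1
```

Request:
{"method": "servo_tool", "body": {
  "plan": [
    [[1,0,0.04,0,0,0,0],[1,0,0,0,0,0,0],[1,0,0,0,0,0,0]]
  ]
}}

```text
t: 11.18
ee_pos: [558.8, 94.4, 101.1]
orientation: [-1.748, -1.871, -0.64]
ft_force: [-0.1, -1.2, -0.7]
width: 0.6
grasp_force: 0.2
```

Request:
{"method": "servo_tool", "body": {
  "plan": [
    [[1,0,-0.1,0,0,0,0],[1,0,-0.4,0,0,0,0],[1,0,-0.8,0.3,0,0,0],[1,0,-0.8,0.6,0,0,0],[1,0,-0.8,0.6,0,0,0]]
  ]
}}

```text
t: 11.6
ee_pos: [558.0, -22.7, 161.0]
orientation: [-1.747, -1.87, -0.637]
ft_force: [1.2, -0.3, -0.2]
width: 0.3
grasp_force: 0.0
```

Request:
{"method": "servo_tool", "body": {
  "plan": [
    [[1,0,-0.8,0.5,0,0,0],[1,0,-0.8,0.5,0,0,0],[1,0,-0.5,0.3,0,0,0],[1,0,0,0,0,0,0],[1,0,0,0,0,0,0]]
  ]
}}

```text
t: 12.02
ee_pos: [559.0, -106.7, 213.6]
orientation: [-1.75, -1.871, -0.641]
ft_force: [0.1, 0.4, 0.7]
width: 0.2
grasp_force: 0.0
```

```bash
python3 - <<'E'
from h import *
a=grab('scene','s5.png')[160:360,300:500];b=grab('top','t5.png')[205:345,185:325]
cv2.imwrite('pics/f.png',np.hstack([cv2.resize(a,(400,400),interpolation=cv2.INTER_CUBIC),cv2.resize(b,(400,400),interpolation=cv2.INTER_CUBIC)]))
E
```

```text
(no output)
```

View pics/f.png

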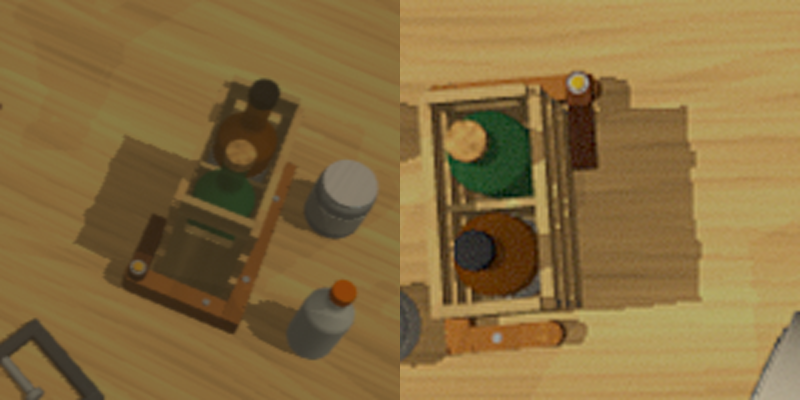

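```bash
python3 - <<'E'
from h import *
s=lambda x,y,z: st(ray('top',(185+(x-400)*.35,205+y*.35),z)[:2])
e=s(584.5,168,54);p=s(578,83,56);d=e-p;print('button',e,p,np.linalg.norm(d),np.arctan2(-d[1],-d[0]))
for z in(200,210):
  a=s(429,91,z);b=s(438,318,z);d=a-b;print('crate',a,b,np.arctan2(d[1],d[0]))
E
```

```text
button [ 31.8076481  -62.14640485] [105.91688511 -61.97402069] 74.10943749667403 0.002326077810241223
crate [89.52161317 39.14742923] [-88.26276627  43.00972236] -0.021721175392075145
crate [88.1093649  37.15654997] [-88.38877583  40.99090009] -0.021721175392075173
```

```bash
python3 - <<'E'
from h import *
a=cv2.imread('pics/s5.png')[240:340,360:460];b=cv2.imread('pics/t5.png')[225:325,188:258]
cv2.imwrite('pics/g.png',np.hstack([cv2.resize(a,(400,400),interpolation=cv2.INTER_CUBIC),cv2.resize(b,(400,571),interpolation=cv2.INTER_CUBIC)[:400] if 0 else cv2.resize(b,(280,400),interpolation=cv2.INTER_CUBIC)]))
E
```

View pics/g.png

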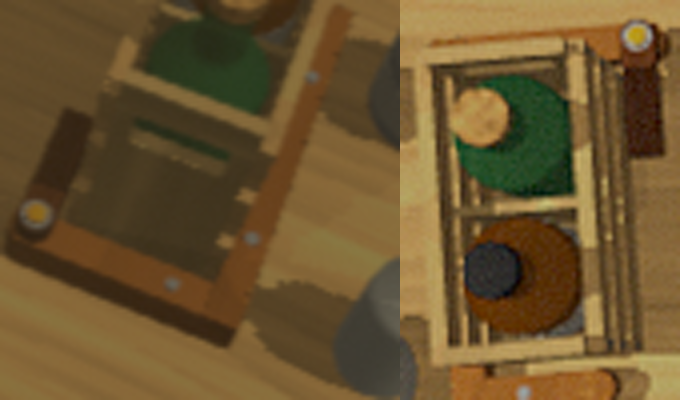

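```bash
python3 - <<'E'
from h import *
from scipy.ndimage import gaussian_filter1d as g
def fit(f,rows,u0,u1,slope,z):
    im=cv2.imread('pics/'+f).astype(float).mean(2);P=[]
    for v in rows:
        s=(v-rows[0])*slope;a=int(u0+s);b=int(u1+s)
        d=np.diff(g(im[v],0.8));k=a+int(np.argmin(d[a:b]))
        y0,y1,y2=d[k-1:k+2];den=y0-2*y1+y2;P.append((k+.5+(0 if den==0 else .5*(y0-y2)/den),v))
    P=np.array(P);w=np.ones(len(P),bool)
    for _ in range(4):
        c=np.polyfit(P[w,1],P[w,0],1);r=P[:,0]-np.polyval(c,P[:,1]);w=abs(r)<max(.4,1.5*np.median(abs(r)))
    A,B=[ray('top',(np.polyval(c,v),v),z)[:2] for v in(rows[0],rows[-1])]
    d=A-B;print(f,w.sum(),len(w),c,'ang',np.arctan2(d[1],d[0])-A0,'y',(st(A)+st(B))[1]/2)
fit('t0.png',range(238,300),315,326,0,194)
fit('t1.png',range(240,308),262,274,.08,194)
fit('t2.png',range(245,285),192,204,.06,194)
fit('t3.png',range(245,308),194,206,.05,194)
fit('t5.png',range(245,308),194,206,.05,194)
E
```

```text
t0.png 62 62 [4.54332724e-03 3.18005122e+02] ang -0.07858250450205455 y -232.98591952876683
t1.png 67 68 [7.16797297e-02 2.47191444e+02] ang -0.0023100906205665572 y -115.03941907155502
t2.png 36 40 [6.20819638e-02 1.80151815e+02] ang 0.0005557090696181738 y 40.97132145269927
t3.png 56 63 [6.27226574e-02 1.79980829e+02] ang 0.0011927112426228514 y 40.944167400164915
t5.png 57 63 [6.33163422e-02 1.79827748e+02] ang 0.0017819579651802836 y 40.920226269072906
```

```bash
python3 -c "
from h import *
print(close_job())"
```

```text
the job is handed in; nothing more can be done
None
```

The crate is fully home against the back batten and square to the stall (about 0.002 rad off), the turn button is closed across its front (about 0.002 rad from closed), both bottles are still standing, and the job was handed in after about 12 s of robot time; it returned no verdict.

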